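# Switch on the loaded board test station

### The arm

A 7-joint arm with a two-finger parallel gripper is mounted at the origin on the work surface. World frame = base frame: x ahead of the robot, y to its left, z up, the work surface at z = 0. Lengths are in m, angles in rad, forces in N, time in s.
With the tool pointing down it reaches from about 0.35 to 0.9 m from the base axis. Payload 8.1 kg.
Tool frame: the origin (TCP) lies at the centre of the arm's flange, where the gripper is bolted on; the fingertips stand 178 mm ahead of it and the grasp point (between the pads) lies 159 mm ahead of it; z points along the fingers, y is the line along which they close (so a half turn about z gives the same grasp; the last joint's range is limited). The gripper opens to 92 mm and grips with 3 to 60 N. Pads are 19 mm wide; open, the fingers measure 130 mm over their backs; the gripper's body (75 mm by 190 mm) begins 47 mm behind the grasp point.
Start: joints at [-1.448, 0.434, 0.025, 1.573, -0.012, 1.134, -0.075], TCP at [0.14, 0.609, 0.405] pointing down, gripper open.
Joint ranges: [-2.62, 2.62], [-0.44, 2.09], [-1.27, 1.32], [0.08, 2.57], [-1.32, 4.46], [0.12, 2], [-2.74, 2.74]. Speed limits (rad/s): [2.22, 2.22, 3.01, 3.01, 3.14, 3.14, 3.14].

### API

Orientations are given as a rotation vector (axis times angle).
In Python, from cell import arm gives the robot as it stands. The module is installed in compiled form; this text tells all that it offers.
- The arm moves only by the shell command python3 -m inch 'ROWS' [FORCE]. ROWS is text: rows parted by semicolons, each of 5 numbers parted by spaces: the shift along the tool's x, y, z in m, then the turn about the tool's z in rad, then the finger opening in m, from 0 to 0.0918. In form: x y z roll fingers; .... A call has 1 to 5 rows; each row is the pose to reach, as a shift and turn from the pose commanded when the call began, along the tool's axes at that moment; what a row does not reach only later rows make up. A row lasts 1/10 s, in which the tool goes at most 50 mm and 8.59 degrees, less where a joint would pass 70% of its speed; a pose out of reach is approached as far as the arm can. A call with a gripper value outside its range is refused whole. The fingers move at their own pace and stop on an object; FORCE is the grip in N (left out, the last holds). Time passes only in rows, so rows that repeat a pose let the fingers close. It gives the time, the measured TCP pose, the force, the opening and the grip force at its end, in the units of the state.
- arm.observe(): the state, without advancing time (a new reading comes with each control period).
- arm.get_image(name): name is "side" or "top"; returns the picture (420x560x3 uint8, red, green, blue); there is no depth.
- arm.get_calibration(name): a dict with "intrinsics" (3x3 intrinsics, pixels), "distortion" ([k1, k2, p1, p2, k3] as OpenCV has them; the pictures are not rectified), "pose" (4x4, takes a point from camera to world coordinates). Camera axes: x right, y up, looking along -z (the intrinsics and any distortion apply to the point x, -y, -z); pixel columns grow to the right and rows downward; lengths in m; the calibration is good to about 2 mm. A picture is of the moment at which its call begins. get_calibration takes no time and is no camera call.
- arm.sign_off(): hands the job in; it is judged then, once.
Trained networks look in the newest picture that a camera, given by its name, has taken for a name from the list of things; names that differ only in an ending like _2 or _b are one class to them, and where a whole thing is asked for, a point or a joint stands for the part that bears it (a point fixed in the world has none). Each returns a list of dicts, best first, with "conf" (0 to 1); they miss things now and then, are a little off and sometimes report something else, mostly with a low value. They report only what shows in the picture. A call takes as long as a camera call. They do not tell look-alikes from the thing itself.
- arm.look_for(camera, query): "point" ([row, column] in pixels, amid what is visible of it).
- arm.silhouettes(camera, query): "region" (420x560 bool, what is visible of it) and "point" ([row, column] in pixels, amid what is visible of it).
- arm.place_of(camera, query): "point" ([row, column] in pixels: a listed point, or the origin of a listed thing).
The state is a dict: "clock": time; "joints": joint angles; "dq": joint speeds; "joint_efforts": joint torques, N m; "position": TCP position; "ee_rot": TCP orientation; "force": force on the tool from outside, world axes, zero at the start; "ft_torque": the same for the moment, N m; "width": opening from 0.0 (shut) to 1.0 (fully open); "gripper_force": force on a finger pad.
Only numpy, scipy, OpenCV 4.12 (cv2) and the standard library are available. Lean on these libraries where they do the work, as an engineer would, in place of code of your own. Each camera call takes 0.05 s, during which the arm holds its last target. There are 200 camera calls.

### The job

Two identical test stations stand on the bench, each with a locking toggle lever; only one has a circuit board lying in its nest. Switch that one on: lift the knurled collar on its lever, swing the lever fully over to the other side, and let the collar drop home again so that the lever is locked there. Leave the empty station switched off and the board lying in its nest.

Things in the scene. Friction and masses are not known exactly. Their poses are not given: they have to be found in the camera images.
- loaded_station: Fixed station holding the board: aluminium plate 150 (x) x 230 (y) x 12 mm, origin under its centre. Dark nest 118 mm square at y -45 mm (rails 30 mm high); toggle housing 112 x 72 mm at y +62 mm, 48 mm high. Lever pivot at (0, 62, 40) mm, hinge along station y. Two notched steel plates, 15 to 21 mm either side of the lever, reach 90 mm above the bench.
- loaded_grip (a point): Centre of the knurled collar (24 mm diameter, 32 mm long) on the loaded station's lever, 90 mm from the pivot when down; moves with the collar. Axes: z up along the lever, y along the hinge. The 10 mm lever sticks out 19 mm above the collar. Fingers closing along station y can take it here from above, clear of the notched plates.
- loaded_lever (a joint): Loaded station's lever: 0 = off, leaning 0.40 rad from upright to station -x (towards the robot); 0.80 rad = on, leaning 0.40 to +x, at its stop. Collar down: locked, with 0.14 rad of play at either end. Turns easily; past the middle falls to the nearer end. The gripped collar may turn between the fingers as it swings, so the tool can stay upright.
- loaded_collar (a joint): Lift of that lever's collar along the lever: 0 = down, its cross pin in a notch; 0.016 m = top. At 8 mm or more the pin clears the hump between the notches. A spring pulls it down with 3 to 4 N: let go at either end it drops into the notch there; let go in between it rests on the hump.
- empty_lever (a joint): Angle of the lever of the other, empty station (same make, same values); it starts off, within its play at 0, and is to stay off.
- board: Green circuit board, 92 x 92 x 4 mm with parts up to 16 mm high, 0.07 kg, lying loose in the loaded station's nest (its underside 22 mm above the bench, 5 mm of room all round). Origin: centre of its underside.
Not all that is in view belongs to the job. What is shaped like the board but orange or purple is not meant.

How it is judged:
On the way:
1. the collar of the loaded station's lever is lifted by more than 7 mm (value of joint loaded_collar above 0.007 m), for 0.1 s.
At the end, for the whole second after the job is handed in: The loaded station's lever is on (above 0.6 rad) with its collar down (lifted less than 4 mm); the empty station's lever is off (below 0.2 rad); the board lies in the nest (within 20 mm of the nest's centre in station x and y, less than 32 mm up, tilted under 0.17 rad) (value of joint loaded_lever above 0.6 rad and value of joint loaded_collar below 0.004 m and value of joint empty_lever below 0.2 rad and x of board in the frame of loaded_station between -0.02 and 0.02 m and y of board in the frame of loaded_station between -0.065 and -0.025 m and z of board in the frame of loaded_station below 0.032 m and angle between board's own z axis and vertical below 0.17 rad); the robot touches nothing.
It fails at once if the empty station's lever is flipped (past 0.3 rad) (value of joint empty_lever above 0.3 rad).
It fails at once if the board is lifted out of its nest (more than 20 mm up) (z of board in the frame of loaded_station above 0.042 m).
It also fails if it takes over 32 s, if anything falls off the work surface, if the arm or the gripper's body presses on something with over 40 N, if the wrist force passes 120 N, or if a joint passes its speed limit or range.

## Working session

There is one attempt and no reset: what is moved stays moved. The work goes in short steps, Python scripts to look and compute and a shell command to move; the robot and the scene stay as the last step left them, time stands still between calls to the robot, and variables do not carry over. Pictures are saved under pics/ and viewed, at most 10 in all, crops included, and the job is handed in when it is done.

```bash
mkdir -p pics; python3 - <<'E'
from cell import arm
import cv2,numpy as np
s=arm.observe();print({k:np.round(v,3).tolist() for k,v in s.items()})
for n in("top","side"):
    im=arm.get_image(n);cv2.imwrite(f"pics/{n}0.png",im[...,::-1])
    c=arm.get_calibration(n);print(n,np.round(c["pose"],3).tolist(),np.round(c["intrinsics"],1).tolist(),c["distortion"])
    for q in("loaded_station","loaded_grip","board"):
        print(q,[(np.round(d["point"]).tolist(),round(d["conf"],2)) for d in arm.place_of(n,q)])
E
```

```text
{'clock': 0.0, 'joints': [-1.448, 0.435, 0.025, 1.574, -0.012, 1.134, -0.075], 'dq': [0.001, -0.001, -0.0, 0.001, 0.002, 0.001, 0.001], 'joint_efforts': [0.0, -66.786, 0.985, -31.445, -0.06, 0.043, 0.0], 'position': [0.14, 0.609, 0.404], 'ee_rot': [-0.354, -3.122, 0.003], 'force': [0.022, 0.272, 0.092], 'ft_torque': [0.018, -0.001, -0.011], 'gripper_force': 0.0, 'width': 0.997}
top [[-0.01, 0.99, -0.141, 0.321], [-1.0, -0.012, -0.017, 0.077], [-0.018, 0.141, 0.99, 1.31], [0.0, 0.0, 0.0, 1.0]] [[516.6, 0.0, 268.5], [0.0, 516.6, 211.0], [0.0, 0.0, 1.0]] [-0.09232727  0.          0.          0.          0.        ]
loaded_station [([188.0, 218.0], 0.86)]
loaded_grip [([192.0, 182.0], 0.4)]
board [([168.0, 129.0], 0.71), ([188.0, 230.0], 0.56), ([271.0, 250.0], 0.56)]
side [[0.885, 0.225, -0.408, 0.047], [-0.466, 0.447, -0.764, -0.719], [0.011, 0.866, 0.5, 0.619], [0.0, 0.0, 0.0, 1.0]] [[423.0, 0.0, 280.9], [0.0, 423.0, 204.9], [0.0, 0.0, 1.0]] [-0.07904434  0.          0.          0.          0.        ]
loaded_station []
loaded_grip [([158.0, 264.0], 0.42)]
board [([235.0, 232.0], 0.91), ([201.0, 287.0], 0.56), ([169.0, 268.0], 0.48)]
```

View pics/top0.png

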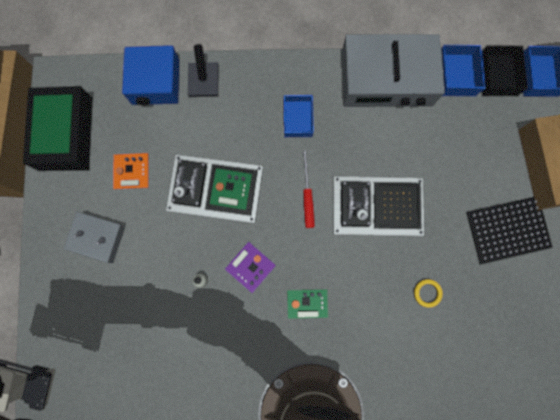

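View pics/side0.png

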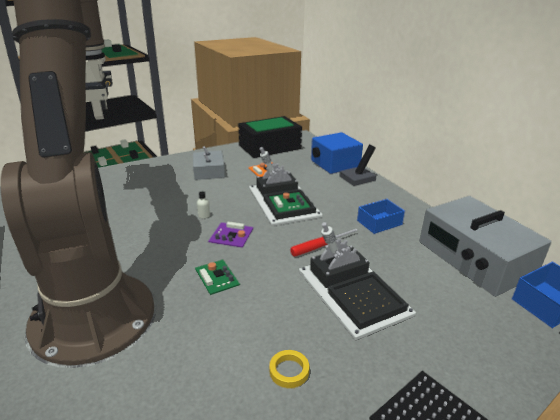

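The top view shows the loaded station with plate corners near (row 157, col 175), (167, 263), (221, 256) and (210, 167). Its lever is at about (188, 183). The empty station is at (205, 378). The side view agrees. Next I'll fit the plate and compare it with the collar as the cameras see it.

```bash
cat > h.py <<'E'
from cell import arm
import cv2,numpy as np
from scipy.spatial.transform import Rotation as R
F=np.diag([1.,-1,-1])
def ray(n,rc):
    c=arm.get_calibration(n)
    u=cv2.undistortPoints(np.float64([[rc[::-1]]]),c["intrinsics"],c["distortion"])[0,0]
    T=c["pose"];return T[:3,3],T[:3,:3]@F@np.r_[u,1]
def atz(n,rc,z):
    o,d=ray(n,rc);return o+d*(z-o[2])/d[2]
def proj(n,P):
    c=arm.get_calibration(n);T=c["pose"];p=(np.atleast_2d(P)-T[:3,3])@T[:3,:3]@F
    return cv2.projectPoints(p,np.zeros(3),np.zeros(3),c["intrinsics"],c["distortion"])[0][:,0,::-1]
E
python3 - <<'E'
from h import *
im=cv2.imread("pics/top0.png");m=(im.min(2)>135).astype(np.uint8)
m[:, :150]=0;m[:,275:]=0;m[:150]=0;m[232:]=0
n,l,st,_=cv2.connectedComponentsWithStats(m);k=1+st[1:,4].argmax();print(st[k])
hull=cv2.convexHull(np.argwhere(l==k)[:,::-1].astype(np.int32))[:,0]
W=np.array([atz("top",p[::-1],.012)[:2] for p in hull.astype(float)],np.float32)
r=cv2.minAreaRect(W);b=cv2.boxPoints(r);print(r);
C=np.array(r[0]);e=b-np.roll(b,1,0);L=e[np.linalg.norm(e,axis=1).argmax()];y=L/np.linalg.norm(L);y*=np.sign(y[1])
yaw=np.arctan2(-y[0],y[1]);Rz=R.from_euler('z',yaw);g=Rz.apply([-.035,.062,.123])+np.r_[C,0]
print("C",C,"yaw",yaw,"grip",g)
arm.get_image("side");arm.get_image("top")
for n in("top","side"):
    print(n,"pred",proj(n,g).round(1),[(np.round(d["point"],1).tolist(),round(d["conf"],2)) for d in arm.place_of(n,"loaded_grip")])
    a=cv2.imread(f"pics/{n}0.png");p=proj(n,g)[0].astype(int);
    a=a[p[0]-35:p[0]+35,p[1]-45:p[1]+45];a=cv2.resize(a,None,fx=6,fy=6,interpolation=2);cv2.drawMarker(a,(270,210),(0,0,255),0,15);cv2.imwrite(f"pics/c{n}.png",a)
a=np.vstack([cv2.imread("pics/ctop.png"),cv2.imread("pics/cside.png")]);cv2.imwrite("pics/c.png",cv2.resize(a,None,fx=.7,fy=.7))
s=arm.observe();T=R.from_rotvec(s["ee_rot"]);print(T.as_matrix().round(3))
gp=s["position"]+T.apply([0,0,.159]);print("shift tool",T.inv().apply(g-gp))
ty=T.apply([0,1,0]);print("roll err world", (yaw+np.pi/2-np.arctan2(ty[1],ty[0])+np.pi/2)%np.pi-np.pi/2)
E
```

```text
[ 166  155   97   68 1560]
((0.5678440928459167, 0.23734048008918762), (0.22998683154582977, 0.1512409895658493), 81.58130645751953)
C [0.56784409 0.23734048] yaw -0.14693382 grip [0.54229838 0.30379661 0.123     ]
top pred [[190.2 180. ]] [([191.0, 182.2], 0.53)]
side pred [[157.2 266. ]] [([156.5, 264.2], 0.55)]
[[-0.975  0.224 -0.   ]
 [ 0.224  0.975  0.   ]
 [ 0.     0.    -1.   ]]
shift tool [-0.46050052 -0.20746239  0.1227365 ]
roll err world 0.07898871702046106
```

View pics/c.png

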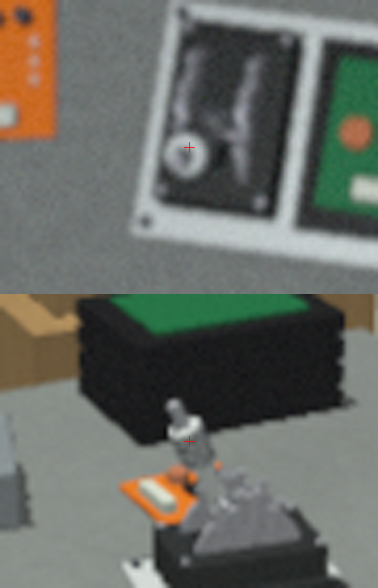

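The collar shows in both crops, within about 2 px of the fitted prediction (red cross). Moving above it now.

```bash
python3 -m inch '-0.046 -0.021 0 -0.02 0.0918; -0.092 -0.042 0 -0.04 0.0918; -0.138 -0.062 0 -0.06 0.0918; -0.184 -0.083 0 -0.079 0.0918; -0.23 -0.104 0 -0.079 0.0918' 30; python3 -m inch '-0.046 -0.02 0 0 0.0918; -0.092 -0.04 0 0 0.0918; -0.138 -0.06 0 0 0.0918; -0.184 -0.08 0 0 0.0918; -0.21 -0.088 0 0 0.0918'
cat > g.py <<'E'
from h import *
s=arm.observe();T=R.from_rotvec(s["ee_rot"]);gp=s["position"]+T.apply([0,0,.159])
g=np.array([.5423,.3038,.123]);ty=T.apply([0,1,0])
print(s["clock"],"gp",gp.round(4),"shift",T.inv().apply(g-gp).round(4),"roll",((np.arctan2(ty[1],ty[0])+.147+np.pi/2)%np.pi-0).round(4),"tilt",T.as_matrix()[:,2].round(3), np.round(s["joints"],2))
E
python3 g.py
```

```text
clock: 1.1
position: [0.3403, 0.4563, 0.405]
ee_rot: [0.229, 3.133, 0.001]
force: [-0.3, -0.4, 0.8]
width: 1.001
gripper_force: 0.0
clock: 1.6
position: [0.5373, 0.336, 0.405]
ee_rot: [0.238, 3.13, -0.002]
force: [1.0, -0.6, 0.7]
width: 0.997
gripper_force: 0.0
1.6 gp [0.5376 0.3357 0.246 ] shift [-0.0092 -0.0307  0.123 ] roll 3.1367 tilt [ 0.002 -0.002 -1.   ] [-0.75  0.45  0.15  1.56 -0.07  1.14  0.84]
```

```bash
python3 -m inch '0 0 0 0 0.0918'; python3 g.py
```

```text
clock: 1.7
position: [0.5378, 0.3359, 0.4046]
ee_rot: [0.242, 3.13, -0.003]
force: [-0.3, 0.3, -0.0]
width: 1.002
gripper_force: 0.0
1.7 gp [0.5382 0.3356 0.2456] shift [-0.0086 -0.0306  0.1227] roll 3.1344 tilt [ 0.002 -0.002 -1.   ] [-0.75  0.45  0.15  1.56 -0.07  1.14  0.84]
```

```bash
python3 -m inch '-0.009 -0.030 0 -0.007 0.0918; -0.009 -0.030 0.025 -0.007 0.07; -0.009 -0.030 0.05 -0.007 0.07; -0.009 -0.030 0.06 -0.007 0.07;-0.009 -0.030 0.06 -0.007 0.07'; python3 g.py; python3 - <<'E'
from h import *
P=[]
for n,(r,c),f in(("top",(185,195),5),("side",(150,270),5)):
    a=arm.get_image(n)[...,::-1];P.append(cv2.resize(a[r-55:r+55,c-38:c+38],None,fx=f,fy=f,interpolation=2))
cv2.imwrite("pics/d.png",np.hstack(P))
E
```

```text
clock: 2.2
position: [0.5374, 0.3094, 0.3435]
ee_rot: [-0.218, -3.132, 0.002]
force: [-0.2, -0.7, -0.0]
width: 0.768
gripper_force: 0.0
2.2 gp [0.537  0.3092 0.1845] shift [-0.0062 -0.0045  0.0614] roll 0.0082 tilt [-0.003 -0.001 -1.   ] [-0.7   0.48  0.14  1.67 -0.08  1.    0.89]
```

View pics/d.png

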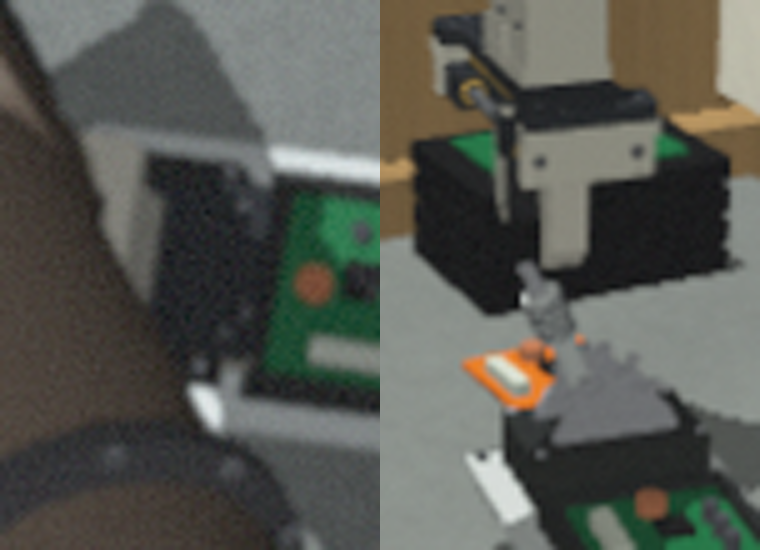

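The side crop shows the open gripper above the collar. The collar is at about (157, 266), as predicted, so the plan is to descend and close.

```bash
python3 -m inch '-0.006 -0.004 0 0.008 0.07; -0.006 -0.004 0.02 0.008 0.07; -0.006 -0.004 0.04 0.008 0.07; -0.006 -0.004 0.061 0.008 0.07;-0.006 -0.004 0.061 0.008 0.07' 30; python3 g.py
```

```text
clock: 2.8
position: [0.5434, 0.3035, 0.2821]
ee_rot: [-0.233, -3.131, 0.003]
force: [-0.9, 0.9, 0.3]
width: 0.762
gripper_force: 0.0
2.8 gp [0.543  0.3033 0.1231] shift [0.0008 0.0004 0.0001] roll 3.1403 tilt [-0.002 -0.002 -1.   ] [-0.69  0.55  0.13  1.72 -0.09  0.88  0.91]
```

```bash
python3 -m inch '0 0 0 0 0.015;0 0 0 0 0.015;0 0 0 0 0.015;0 0 0 0 0.015;0 0 0 0 0.015' 30;python3 -m inch '0 0 0 0 0.015;0 0 0 0 0.015;0 0 0 0 0.015;0 0 0 0 0.015;0 0 0 0 0.015' 30; python3 g.py
```

```text
clock: 3.3
position: [0.5437, 0.3043, 0.2843]
ee_rot: [0.232, 3.132, 0.001]
force: [0.2, 0.2, 0.4]
width: 0.38
gripper_force: 0.0
clock: 3.8
position: [0.5436, 0.3037, 0.2839]
ee_rot: [-0.233, -3.133, 0.001]
force: [-2.6, -4.1, 5.4]
width: 0.254
gripper_force: 30.0
3.8 gp [0.5436 0.3037 0.1249] shift [ 0.0013 -0.0001  0.0019] roll 3.1403 tilt [-0.    -0.001 -1.   ] [-0.69  0.55  0.13  1.72 -0.09  0.88  0.91]
```

```bash
python3 -m inch '0.0015 0 -0.004 0 0.015;0.003 0 -0.008 0 0.015;0.005 0 -0.012 0 0.015;0.005 0 -0.012 0 0.015;0.005 0 -0.012 0 0.015' 40; python3 g.py
```

```text
clock: 4.3
position: [0.5387, 0.3045, 0.2957]
ee_rot: [0.232, 3.133, -0.001]
force: [1.1, -5.2, -4.2]
width: 0.257
gripper_force: 40.0
4.3 gp [0.5387 0.3045 0.1367] shift [-0.0037 -0.0001  0.0137] roll 3.1405 tilt [-0.    -0.001 -1.   ] [-0.69  0.53  0.14  1.72 -0.09  0.9   0.9 ]
```

```bash
python3 -m inch '-0.0095 0 -0.0035 0 0.015;-0.0195 0 -0.006 0 0.015;-0.030 0 -0.0075 0 0.015;-0.040 0 -0.008 0 0.015;-0.040 0 -0.008 0 0.015'; python3 g.py
```

```text
clock: 4.8
position: [0.5782, 0.2988, 0.3028]
ee_rot: [-0.233, -3.13, 0.002]
force: [-3.8, -4.8, -3.5]
width: 0.248
gripper_force: 40.0
4.8 gp [0.5777 0.2986 0.1438] shift [ 0.0357 -0.0001  0.0209] roll 3.1403 tilt [-0.003 -0.001 -1.   ] [-0.65  0.57  0.14  1.63 -0.09  0.96  0.94]
```

```bash
python3 -m inch '-0.010 0 0.0005 0 0.015;-0.0203 0 0.002 0 0.015;-0.030 0 0.0045 0 0.015;-0.039 0 0.008 0 0.015;-0.039 0 0.008 0 0.015'; python3 g.py; python3 - <<'E'
from h import *
a=arm.get_image("side")[...,::-1];cv2.imwrite("pics/e.png",cv2.resize(a[90:220,200:340],None,fx=4,fy=4,interpolation=2))
E
```

```text
clock: 5.3
position: [0.6168, 0.293, 0.2948]
ee_rot: [-0.232, -3.131, 0.001]
force: [-2.8, -3.8, -3.8]
width: 0.248
gripper_force: 40.0
5.3 gp [0.6165 0.2929 0.1358] shift [ 0.0749 -0.0001  0.0129] roll 3.1404 tilt [-0.002 -0.001 -1.   ] [-0.61  0.62  0.14  1.55 -0.1   0.98  0.98]
```

View pics/e.png

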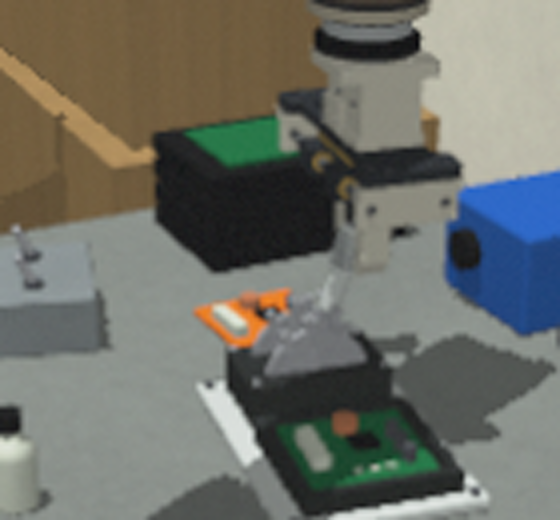

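The side crop shows the lever swung over to the far side, still held in the gripper. I'll lower the collar along the lever, release, and go up.

```bash
python3 -m inch '-0.001 0 0 0 0.015;0.0005 0 0.004 0 0.015;0.002 0 0.008 0 0.015;0.0035 0 0.011 0 0.015;0.0035 0 0.011 0 0.015'; python3 g.py; python3 -m inch '0 0 0 0 0.06;0 0 0 0 0.06;0 0 0 0 0.06;0 0 0 0 0.06;0 0 0 0 0.06'
```

```text
clock: 5.85
position: [0.6144, 0.2931, 0.287]
ee_rot: [0.233, 3.128, 0.001]
force: [-0.6, -7.1, 8.2]
width: 0.254
gripper_force: 40.0
5.85 gp [0.6151 0.2932 0.128 ] shift [ 0.0736 -0.0003  0.0047] roll 3.1398 tilt [ 0.004  0.    -1.   ] [-0.61  0.63  0.14  1.56 -0.1   0.96  0.98]
clock: 6.35
position: [0.6132, 0.2943, 0.2847]
ee_rot: [0.231, 3.133, 0.001]
force: [-0.2, 1.1, -0.2]
width: 0.625
gripper_force: 0.0
```

```bash
python3 -m inch '0 0 0 0 0.075;0 0 -0.02 0 0.075;0 0 -0.05 0 0.075;0 0 -0.09 0 0.075;0 0 -0.13 0 0.075'; python3 -m inch '0 0.04 -0.02 0 0.075;0 0.08 -0.02 0 0.075;0 0.12 -0.02 0 0.075;0 0.16 -0.02 0 0.075;0 0.16 -0.02 0 0.075'; python3 - <<'E'
from h import *
a=arm.get_image("side")[...,::-1];t=arm.get_image("top")[...,::-1]
f=lambda a,s:cv2.resize(a,None,fx=s,fy=s,interpolation=2)
cv2.imwrite("pics/f.png",np.hstack([f(a[130:230,235:325],6)[:560],f(t[145:230,155:270],2.2)[:560] if 0 else f(a[205:295,290:350],6)[:560-20].copy() if 0 else np.vstack([f(t[145:230,155:270],2),f(a[215:310,300:415],2),np.zeros((200,230,3),np.uint8)])]))
E
```

```text
clock: 6.85
position: [0.6132, 0.2937, 0.4158]
ee_rot: [-0.232, -3.132, 0.001]
force: [0.9, 0.5, -0.2]
width: 0.815
gripper_force: 0.0
clock: 7.35
position: [0.6348, 0.4588, 0.4325]
ee_rot: [-0.221, -3.13, -0.004]
force: [-1.4, -0.7, -0.6]
width: 0.817
gripper_force: 0.0
```

View pics/f.png

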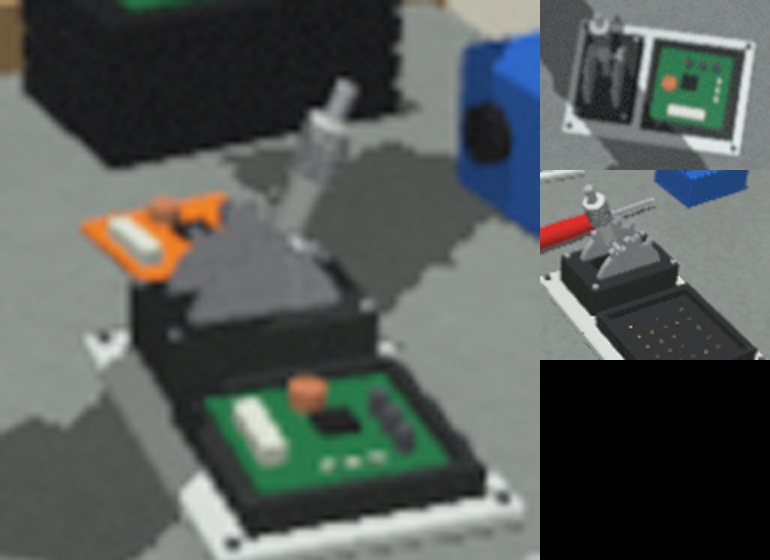

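```bash
python3 - <<'E'
from h import *
Rz=R.from_euler('z',-.147)
for a in(.26,.4):
  P=[Rz.apply([r*np.sin(a),.062,.04+r*np.cos(a)])+[.5678,.2373,0] for r in(.074,.106,.122,.125)]
  q=proj("side",P);print(a,((q-[130,235])*6).round(0).tolist())
E
```

```text
0.26 [[171.0, 290.0], [111.0, 307.0], [81.0, 315.0], [75.0, 317.0]]
0.4 [[175.0, 309.0], [117.0, 334.0], [87.0, 346.0], [82.0, 348.0]]
```

The lever tip is at crop row ~85, col 345, and the collar top at ~120, 332. That matches a lever angle of +0.4 rad with the collar down. The board is in its nest and the empty station is still off.

```bash
python3 -c "
from cell import arm
print(arm.sign_off())"
```

```text
the job is handed in; nothing more can be done
None
```

I switched the loaded station on and handed the job in at about 7.5 s. The final pictures show its lever fully over with the collar down, the board in its nest and the empty station still off; the hand-in call gave no verdict.

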